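Lock a test head on a pipe spool, tug-test it and set the fill valve

ROBOT

A 6-joint arm with a two-finger parallel gripper is mounted at the origin on the work surface. World frame = base frame: x ahead of the robot, y to its left, z up, the work surface at z = 0. Lengths are in mm, angles in degrees, forces in N, time in s.
With the tool pointing down it reaches from about 325 to 925 mm from the base axis. Payload 3.1 kg.
Tool frame: the origin (TCP) lies at the very end of the fingers, on their centre line; the grasp point (between the pads) lies grasp_offset behind it (grasp_offset is the distance from the TCP to the grasp point, in mm); z points along the fingers, y is the line along which they close (so a half turn about z gives the same grasp; the last joint's range is limited). The gripper opens to 85 mm and grips with 20 to 120 N. Pads are 22 mm wide; open, the fingers measure 114 mm over their backs; the gripper's body (76 mm by 85 mm) begins 54 mm behind the grasp point. The pads swing forward as they close: fully open they stand 13 mm farther back than shut.
Start: joints at [-6.429, 12.427, 92.441, -0, 75.132, -6.429], TCP at [625.011, 0.021, 231.3] pointing down, gripper open.
Joint ranges: [-157.48, 157.48], [-44.54, 120.13], [17.64, 146.25], [-64.5, 244.5], [7.68, 150.69], [-147.95, 147.95]. Speed limits (degrees/s): [159.86, 159.86, 180, 180, 180, 180].

INTERFACE

Orientations are given as [roll, pitch, yaw] about the fixed x, y, z axes, in that order (R = Rz(yaw) Ry(pitch) Rx(roll)).
In Python, from station import * gives the robot as it stands. Calls block until the motion is done:
- goto(position, orientation): joint-space move of the TCP to a pose.
- move_l(position, attitude=None, speed=150): straight line of the TCP; attitude=None keeps the orientation; speed is the mean speed in mm/s.
- move_j(angles): joint-space move.
- grip(opening, squeeze=None): finger opening in mm; squeeze is the grip in N (None keeps the last); returns when the fingers have stopped.
- wait(seconds).
- solve_ik(position, orientation): joint angles nearest the present ones, or None.
- get_obs(): the state.
- get_image(name): name is "scene" or "side" or "wrist"; returns the picture (400x640x3 uint8, red, green, blue); there is no depth.
- get_calibration(name): a dict with "fx", "fy", "cx", "cy" (pixels), "R" (3x3) and "t" (3): a world point X has camera coordinates R X + t; the wrist camera has in their place "mount" (4x4, takes a point from camera to tool coordinates, whose origin is the TCP and whose axes are the flange's). Camera axes: x right, y down, z forward; pixel columns grow to the right and rows downward; lengths in mm; the calibration is good to about 2 mm. A picture is of the moment at which its call begins: read the wrist's pose just before it. get_calibration takes no time and is no camera call.
A pose or a line that the arm cannot do raises Unreachable and nothing moves.
- sign_off(): hands the job in; it is judged then, once.
Trained networks look in the newest picture that a camera, given by its name, has taken for a name from the list of things; names that differ only in an ending like _2 or _b are one class to them, and where a whole thing is asked for, a point or a joint stands for the part that bears it (a point fixed in the world has none). Each returns a list of dicts, best first, with "score" (0 to 1); they miss things now and then, are a little off and sometimes report something else, mostly with a low value. They report only what shows in the picture. A call takes as long as a camera call.
- spot_in(name, camera): "extent" ([centre column, centre row, width, height] in pixels, round what is visible of it).
- regions_of(name, camera): "region" (400x640 bool, what is visible of it) and "extent" ([centre column, centre row, width, height] in pixels, round what is visible of it).
The state is a dict: "t": time; "joint_pos": joint angles; "qvel": joint speeds; "effort": joint torques, N m; "tcp_pos": TCP position; "ee_rot": TCP orientation; "wrist_force": force on the tool from outside, world axes, zero at the start; "moment": the same for the moment, N m; "grip_width": finger opening in mm; "grip_force": force on a finger pad.
Only numpy, scipy, OpenCV 4.12 (cv2) and the standard library are available. Lean on these libraries where they do the work, as an engineer would, in place of code of your own. Each camera call takes 0.05 s, during which the arm holds its last target. There are 200 camera calls.

TASK

Get the spool ready for its pressure test: push the test head fully home on the pipe end, fold both cam levers shut, then hook a finger behind the head's upright pipe and pull it straight off the pipe end, building up to about 15 newtons (never more than 25) and holding that for about a second to prove that the head is locked. Only after that turn the fill valve's lever until it stands over the steel index tab, and do not shift the loose elbow, spare cap and bolt that lie around the head.

Things in the scene. Friction and masses are not known exactly. Their poses are not given: they have to be found in the camera images.
- spool: Grey flanged pipe spool, fixed, level in two V-stands (x = 88 and 270 mm), pipe 60 mm diameter, axis 100 mm above the bench, 152 mm blind flange at x = 320 to 360 mm. Origin on the bench below the pipe end that carries the test head; x runs along the pipe from the head to the flange (roughly to the robot's left), y to the robot's side, z up. The head comes off along -x.
- head (a joint): How far (m) the test head stands off its home stop: 0 home, at most 0.030, starts 0.012 to 0.020. Head: 0.6 kg aluminium cam-lock cup 77 mm in diameter, a nipple, an elbow and an upright pipe; slides along the pipe with 3 N drag, cannot turn. With both levers shut it is locked and gives about 1 mm per 3.5 N of pull beyond the drag, springing back to within 1 mm when let go.
- upright (a point): Axis of the head's upright pipe, 142 mm above the bench, the height to push or hook it; vertical, 27 mm diameter from 120 to 162 mm up, 20 mm brass nipple above to 175 mm. When home at x = -88 mm of the spool frame; the cup ends at x = -24 mm. The 50 mm gap between is free above the level nipple (top 111 mm above the bench; hex nut, in the 12 mm next to the cup, 117 mm).
- lever_near (a joint): Angle (rad) of the cam lever on the robot's side (+y of the spool): 0 shut, lying along the head and pointing to -x; grows swinging outward in the horizontal plane to 1.95; 1.57 points straight out. Starts 1.5 to 1.9. Stays where left (0.06 N m friction); shuts only with the head home. Aluminium bar 68 mm long from its pin, 9 mm thick, 16 mm high, centred 100 mm above the bench.
- lever_far (a joint): The same for the cam lever on the far side (-y of the spool), the mirror image.
- near_pin (a point): Hinge pin (vertical axis) of the near lever, 100 mm above the bench; it rides on the head, at x = +24 mm, y = +44 mm of the spool frame when the head is home.
- far_pin (a point): Hinge pin of the far lever, at x = +24 mm, y = -44 mm of the spool frame when the head is home.
- near_tip (a point): Point on the near lever's centre line, 64 mm from its pin.
- far_tip (a point): Point on the far lever's centre line, 64 mm from its pin.
- valve: Brass fill valve on a saddle clamp on top of the pipe, fixed; origin on the vertical stem axis (which crosses the pipe axis) at 128 mm above the bench, axes parallel to the spool's. Below the lever is a round steel plate 72 mm in diameter, top 203 mm above the bench.
- valve_lever (a joint): Angle (rad) of the valve lever about its vertical stem: 0 (shut) along +x of the valve frame; grows counter-clockwise from above, towards the robot's side, to the stop at 1.57. Starts 0 to 0.3. Stays where left (0.1 N m friction). Level steel bar 10 mm wide out to 58 mm from the stem, then a black grip 17 mm wide, 12 mm thick to 120 mm, mid-height 218 mm above the bench; stem nut top 228 mm.
- lever_line (a point): Point on the valve lever's centre line, 55 mm from the stem axis.
- lever_grip (a point): Centre of the valve lever's black grip, 90 mm from the stem axis, 218 mm above the bench.
- index_tip (a point): Point on the steel index tab, 55 mm from the stem axis. The tab, 8 mm wide, 5 mm thick, fixed on the round plate just below the lever, points outward to 62 mm from the stem, 0.65 to 1.25 rad counter-clockwise from +x of the valve frame, differing each time. The lever is set when lever_line is right above this point.
- elbow: Loose grey pipe elbow, 48 mm high; leave it alone.
- spare_cap: Loose spare cam-lock cap standing on the bench, 55 mm high, its two levers shut; leave it alone.
- stud_bolt: Loose hex bolt with nut lying on the bench; leave it alone.

How it is judged (in metres and radians):
On the way, in this order (a step that is already met when the one before it is completed fails the run):
1. the test head is pushed home on the pipe end (within 5 mm) (value of joint head below 0.005 m), for 0.1 s.
2. both cam levers are folded shut (within 0.2 rad) with the head home (value of joint each of lever_near, lever_far below 0.2 rad and value of joint head below 0.005 m), for 0.2 s.
3. the locked head is pulled off-wards with more than 12 N for 0.4 s: it takes up the give of its seal (more than 1.5 mm) and holds (less than 8 mm), levers shut (contact force between the fingers and head above 12 N and value of joint head between 0.0015 and 0.008 m and value of joint each of lever_near, lever_far below 0.2 rad), for 0.4 s.
4. after the tug, the valve lever stands over the index tab (within 5.5 mm at 55 mm radius) (horizontal distance between lever_line and index_tip below 0.0055 m), for 0.2 s.
At the end, for the whole second after the job is handed in: The test head is home (within 5 mm), both cam levers are shut (within 0.2 rad), and the valve lever rests over the index tab (its line within 5.5 mm of the tab at 55 mm from the stem, about 0.1 rad) (all of step 2 and horizontal distance between lever_line and index_tip below 0.0055 m and velocity of joint valve_lever between -0.02 and 0.02 rad/s); the robot touches nothing.
It fails at once if the locked head is pulled with more than 25 N (value of joint each of lever_near, lever_far below 0.2 rad and value of joint head above 0.0015 m and contact force between any of the fingers, the arm and head above 25 N).
It fails at once if the elbow, the spare cap or the bolt is shifted by more than 30 mm (distance of any of elbow, spare_cap, stud_bolt from where it was at the start of the episode above 0.03 m).
It also fails if it takes over 72 s, if anything falls off the work surface, if the arm or the gripper's body presses on something with over 40 N, if the wrist force passes 120 N, or if a joint passes its speed limit or range.

## Working session

There is one attempt and no reset: what is moved stays moved. The work goes in short steps, each a Python script; the robot and the scene stay as the last script left them, time stands still between calls to the robot, and variables do not carry over. Pictures are saved under pics/ and viewed, at most 10 in all, crops included, and the job is handed in when it is done.

```bash
mkdir -p pics; ls
cat > h.py <<'E'
from station import *
import numpy as np, cv2
def save(cam,name):
    im=get_image(cam); cv2.imwrite('pics/'+name,im[:,:,::-1]); return im
def cal(cam): 
    return get_calibration(cam)
def ray(cam,u,v):
    c=cal(cam); R=np.array(c['R']);t=np.array(c['t']).ravel()
    d=R.T@np.array([(u-c['cx'])/c['fx'],(v-c['cy'])/c['fy'],1]); return -R.T@t,d
def atz(cam,u,v,z):
    o,d=ray(cam,u,v); return o+d*(z-o[2])/d[2]
def proj(cam,X):
    c=cal(cam); p=np.array(c['R'])@np.array(X,float)+np.array(c['t']).ravel()
    return np.array([c['fx']*p[0]/p[2]+c['cx'],c['fy']*p[1]/p[2]+c['cy']])
E
python3 - <<'E'
from h import *
a=save('scene','a.png');b=save('side','b.png')
for c in('scene','side'):
    k=cal(c);R=np.array(k['R']);print(c,-R.T@np.array(k['t']).ravel(),R[2])
    for n in ('spool','head','upright','lever_near','lever_far','near_pin','far_pin','near_tip','far_tip','valve','valve_lever','lever_grip','lever_line','index_tip','elbow','spare_cap','stud_bolt'):
        try: print(n,[(np.round(d['extent']).astype(int).tolist(),round(d['score'],2)) for d in spot_in(n,c)[:2]])
        except Exception as e: print(n,repr(e)[:80])
print(get_obs())
E
```

```text
pics
scene [ 934.9444577  -643.46192058 1095.93532084] [-0.34865912  0.48939121 -0.79933289]
spool [([375, 165, 128, 129], 0.75), ([370, 211, 29, 11], 0.73)]
head [([344, 202, 70, 57], 0.63)]
upright [([347, 201, 68, 60], 0.83)]
lever_near []
lever_far [([369, 210, 28, 16], 0.5)]
near_pin [([347, 200, 73, 57], 0.75), ([370, 211, 29, 17], 0.35)]
far_pin [([347, 201, 72, 54], 0.94)]
near_tip []
far_tip [([368, 210, 26, 11], 0.47), ([374, 168, 130, 131], 0.28)]
valve [([382, 157, 36, 15], 0.61)]
valve_lever []
lever_grip [([321, 178, 10, 14], 0.33)]
lever_line [([308, 311, 31, 18], 0.66), ([367, 211, 30, 14], 0.19)]
index_tip []
elbow [([256, 333, 57, 40], 0.92)]
spare_cap [([251, 246, 30, 41], 0.97), ([368, 210, 28, 10], 0.37)]
stud_bolt [([309, 313, 30, 16], 0.77)]
side [412.46767217 696.97944868 780.27700005] [ 0.12493754 -0.75042985 -0.6490344 ]
spool [([285, 279, 138, 222], 0.7)]
head [([307, 205, 98, 73], 0.63)]
upright [([305, 205, 98, 71], 0.87)]
lever_near [([343, 235, 41, 16], 0.7)]
lever_far [([296, 177, 22, 7], 0.72), ([275, 226, 30, 8], 0.55)]
near_pin [([308, 206, 94, 72],
[... 476 characters left out ...]
], 0.3)]
{'t': 1.8, 'joint_pos': array([-6.42666054e+00,  1.24281799e+01,  9.24424889e+01,  8.89115873e-05,
        7.51320444e+01, -6.42887332e+00]), 'qvel': array([ 0.06107154,  0.00804528,  0.07118866,  0.01535026, -0.04872229,
       -0.05663869]), 'effort': array([ 5.09696274e-04, -3.96872020e+01, -3.04241538e+01, -1.04230323e-04,
        6.69580422e-04,  5.85763928e-06]), 'tcp_pos': array([6.24997240e+02, 4.39578313e-02, 2.31278891e+02]), 'ee_rot': array([-1.79997313e+02, -3.89197573e-04,  9.00021900e+01]), 'wrist_force': array([-0.22090991, -0.08419752,  0.22219667]), 'moment': array([2.03847606e-02, 9.26949579e-05, 2.42384244e-02]), 'grip_force': 0.0, 'grip_width': 85.26845368440338}
```

Run:
```python
import cv2
a=cv2.imread('pics/a.png');b=cv2.imread('pics/b.png')
cv2.imwrite('pics/a2.png',cv2.resize(a[90:360,230:490],None,fx=2.2,fy=2.2,interpolation=2)[:600,:800])
cv2.imwrite('pics/b2.png',cv2.resize(b[140:390,200:400],None,fx=2.4,fy=2.4,interpolation=2))
```

```text
(no output)
```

View pics/a2.png

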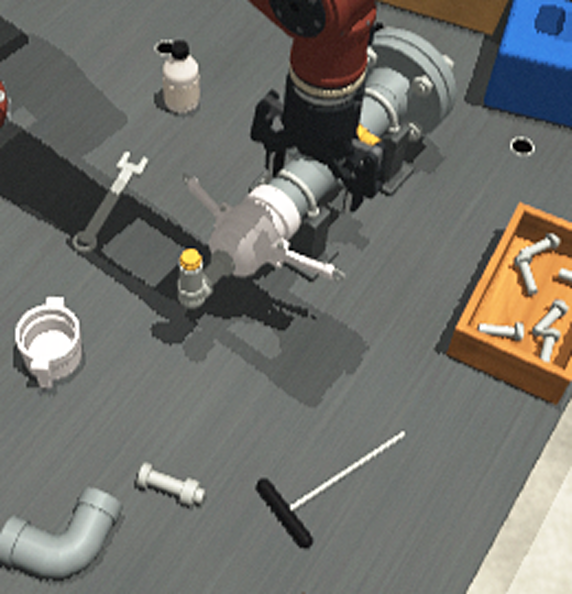

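View pics/b2.png

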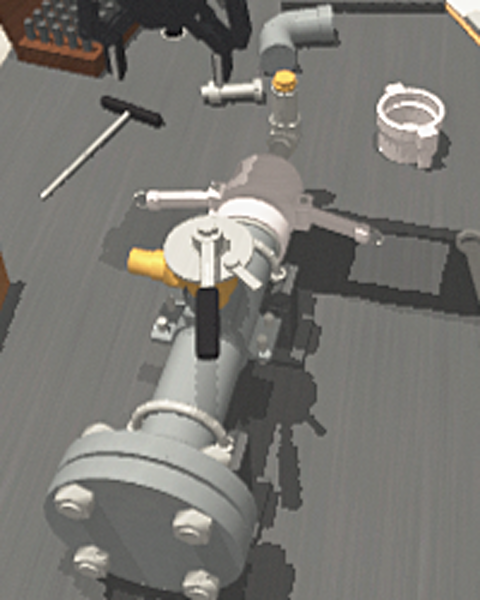

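The scene view shows the upright's nipple at full-image pixel (316,207), the near tip at (316,173) and the far tip at (384,214). The side view shows the nipple top at (318,171), the near tip at (357,240), the far tip at (258,223), the valve stem at (287,238), the grip end at (286,288) and the tab tip at (304,257). Next I'll fit the geometric model to these.

```bash
cat > fit.py <<'E'
from h import *
from scipy.optimize import least_squares
def world(p,X):   # spool->world
    c,s=np.cos(p[2]),np.sin(p[2]); return np.array([p[0]*100+c*X[0]-s*X[1],p[1]*100+s*X[0]+c*X[1],X[2]])
# p: x0/100,y0/100,yaw,head/10,ln,lf,valve x/100,vl,tab
def pt(p,n):
    h=p[3]*10;v=p[6]*100
    ca,sa=np.cos,np.sin
    return world(p,{'up':(-88-h,0,175),'upr':(-88-h,0,142),'npin':(24-h,44,100),'fpin':(24-h,-44,100),
     'near':(24-h-68*ca(p[4]),44+68*sa(p[4]),104),'far':(24-h-68*ca(p[5]),-44-68*sa(p[5]),104),
     'flange':(365,0,100),'stem':(v,0,228),'gend':(v+120*ca(p[7]),120*sa(p[7]),222),
     'line':(v+55*ca(p[7]),55*sa(p[7]),224),
     'grip':(v+90*ca(p[7]),90*sa(p[7]),218),'tab':(v+62*ca(p[8]),62*sa(p[8]),207)}[n])
def fit(obs,p0):
    def f(p): return np.concatenate([(pr(pt(p,n))-np.array(q))*w for pr,n,q,w in obs])
    r=least_squares(f,p0,loss='soft_l1'); return r.x,r.fun.reshape(-1,2)
E
python3 - <<'E'
from fit import *
S=lambda X:proj('scene',X);D=lambda X:proj('side',X)
obs=[(S,'up',(316.4,207.3),1),(D,'up',(318.3,171.3),1),(D,'near',(357.5,240),1),(S,'near',(316.4,173),1),(S,'far',(383.6,213.6),1),(D,'far',(257.5,223),1),(D,'flange',(258,366),.5),(D,'stem',(286.7,238),1),(D,'gend',(286.3,288.5),1),(D,'tab',(304.5,257.5),1)]
p,r=fit(obs,[6,-1,1.57,1.6,1.7,1.7,1.5,.1,.9]);np.save('p0.npy',p)
print(p.round(3),r.round(1).tolist())
for n in('upr','npin','fpin','near','far','stem','grip','tab','flange'):print(n,pt(p,n).round(0))
for n in('elbow','spare_cap','stud_bolt'):
    for c in('scene','side'):
        d=spot_in(n,c)
c=cal('wrist');print(c)
print('elbow',atz('scene',256,333,25),'cap',atz('scene',251,246,27),'bolt',atz('scene',309,312,10))
E
```

```text
[ 5.467 -0.046  1.489  1.347  1.81   1.85   1.7    0.298  0.881] [[0.7, -0.4], [-0.2, 0.3], [-4.1, -4.1], [0.2, -0.4], [-1.3, -0.8], [3.4, -0.2], [0.1, 0.0], [-1.6, -3.8], [-0.0, -0.2], [0.7, 4.1]]
upr [ 538. -106.  142.]
npin [504.   9. 100.]
fpin [591.   2. 100.]
near [439.  31. 104.]
far [658.  16. 104.]
stem [561. 165. 228.]
grip [541. 253. 218.]
tab [516. 208. 207.]
flange [576. 359. 100.]
{'fx': 332.8468620604945, 'fy': 332.8468620604945, 'cx': 320.54509078172106, 'cy': 207.43870803169844, 'mount': array([[-2.02047378e-04, -9.63574190e-01, -2.67441096e-01,
         6.74799671e+01],
       [ 9.99999242e-01,  1.30028826e-04, -1.22396913e-03,
         3.25977901e-02],
       [ 1.21416012e-03, -2.67441141e-01,  9.63573434e-01,
        -1.43416603e+02],
       [ 0.00000000e+00,  0.00000000e+00,  0.00000000e+00,
         1.00000000e+00]])}
elbow [ 566.14181598 -400.34779948   25.        ] cap [ 403.39926621 -223.96809667   27.        ] bolt [ 634.43079682 -281.8063495    10.        ]
```

```bash
cat >> h.py <<'E'
from scipy.spatial.transform import Rotation as Ro
def wproj(o):
    c=get_calibration('wrist');T=np.eye(4);T[:3,:3]=Ro.from_euler('xyz',o['ee_rot'],degrees=True).as_matrix();T[:3,3]=o['tcp_pos']
    M=np.linalg.inv(T@np.array(c['mount']))
    def f(X):
        p=M@np.append(X,1); return np.array([c['fx']*p[0]/p[2]+c['cx'],c['fy']*p[1]/p[2]+c['cy']])
    return f
E
python3 - <<'E'
from fit import *
import pickle
goto([550,90,370],[180,0,90]);o=get_obs();save('wrist','w1.png');pickle.dump(o,open('o1.pkl','wb'))
W=wproj(o);p=np.load('p0.npy');print(o['t'],o['tcp_pos'])
im=cv2.imread('pics/w1.png')
for n in('up','npin','fpin','near','far','stem','gend','tab','flange'):
    q=W(pt(p,n));print(n,q.round(0));cv2.circle(im,tuple(int(v*1.25) for v in q) and tuple(int(v) for v in q),2,(0,0,255),-1)
cv2.imwrite('pics/w1m.png',cv2.resize(im[:,100:540],None,fx=1.5,fy=1.5))
E
```

```text
2.8583 [549.79264807  89.59452873 368.6418046 ]
up [312. 345.]
npin [286. 232.]
fpin [353. 237.]
near [235. 217.]
far [405. 228.]
stem [334. 105.]
gend [301. -61.]
tab [281.  52.]
flange [347. -89.]
```

View pics/w1m.png

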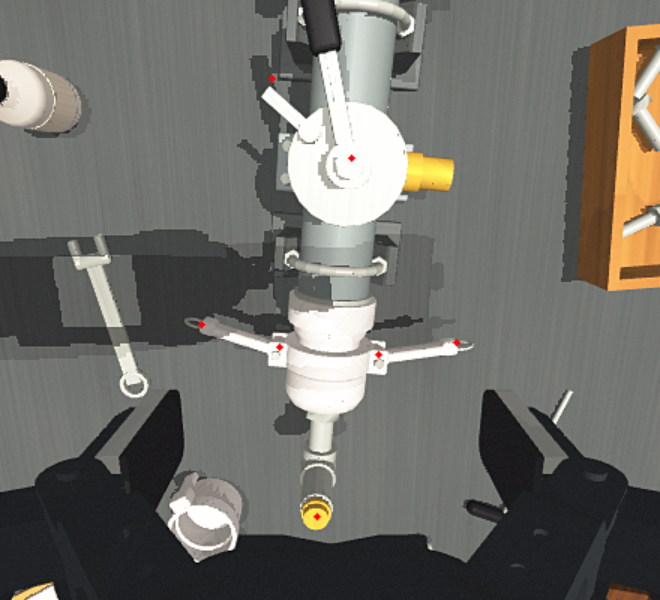

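The marked model points sit on the nipple, pins and lever tips. The stem is really at (331,109), the tab tip at (279,62), and the bar meets the grip at about (318,35). I'll refit with the wrist pixels.

Run:
```python
from fit import *
import pickle
S=lambda X:proj('scene',X);D=lambda X:proj('side',X);W=wproj(pickle.load(open('o1.pkl','rb')))
obs=[(S,'up',(316.4,207.3),1),(D,'up',(318.3,171.3),1),(D,'flange',(258,366),.5),(D,'gend',(286.3,288.5),1),
(W,'up',(310.7,344),2),(W,'npin',(286,233),2),(W,'fpin',(353.3,238),2),(W,'near',(236.7,215.3),2),(W,'far',(404.7,230),2),(W,'stem',(331.3,108.7),2),(W,'line',(318.5,37),2),(W,'tab',(279.5,61.5),2)]
p,r=fit(obs,np.load('p0.npy'));np.save('p1.npy',p)
print(p.round(3),r.round(1).tolist())
for n in('upr','npin','fpin','near','far','stem','grip','tab','flange'):print(n,pt(p,n).round(0))
print('home upr',world(p,(-88,0,142)))
print(Ro.from_euler('z',p[2]).as_euler('xyz',degrees=True))
```

```text
[ 5.466 -0.045  1.491  1.503  1.874  1.835  1.671  0.3    0.969] [[0.3, -0.0], [-0.1, -0.1], [0.3, 0.1], [0.9, -1.5], [1.7, 3.5], [-0.1, -0.4], [-1.4, -0.2], [-1.7, -0.3], [0.1, -0.0], [4.6, -0.2], [0.7, 1.0], [-6.2, -1.0]]
upr [ 538. -107.  142.]
npin [503.   8. 100.]
fpin [591.   1. 100.]
near [440.  33. 104.]
far [658.  13. 104.]
stem [560. 162. 228.]
grip [540. 250. 218.]
tab [512. 201. 207.]
flange [576. 359. 100.]
home upr [539.59039844 -92.25695365 142.        ]
[ 0.          0.         85.41433894]
```

```bash
cat >> fit.py <<'E'
P=np.load('p1.npy') if __import__('os').path.exists('p1.npy') else None
def A(yaw=0): return [180,0,np.degrees(P[2])+yaw]
def w(x,y,z): return world(P,(x,y,z))
def fs():  # wrist force in spool axes
    f=get_obs()['wrist_force'];c,s=np.cos(P[2]),np.sin(P[2]);return np.array([c*f[0]+s*f[1],-s*f[0]+c*f[1],f[2]])
def ts():
    o=get_obs();d=o['tcp_pos']-np.array([P[0]*100,P[1]*100,0]);c,s=np.cos(P[2]),np.sin(P[2]);return np.array([c*d[0]+s*d[1],-s*d[0]+c*d[1],d[2]])
E
python3 - <<'E'
from fit import *
grip(0,40)
x0=-88-15-24.5-12
goto(w(x0,0,240),A());move_l(w(x0,0,135),speed=200)
print(get_obs()['t'],fs(),ts())
x=x0+8;b=fs()
move_l(w(x,0,135),speed=60)
while x<-104:
    x+=2;move_l(w(x,0,135),speed=40);f=fs()-b;print(round(x-x0,1),f.round(1),ts().round(1))
    if f[0]<-9:break
print(get_obs()['t'],get_obs()['grip_width'])
E
```

```text
5.3917 [-0.61338882 -0.58103195 -0.16091001] [-139.13614749   -1.19694505  136.30453513]
10.0 [0.3 1.5 0.4] [-1.295e+02 -1.000e-01  1.352e+02]
12.0 [-0.1  0.3  0. ] [-1.274e+02  1.000e-01  1.349e+02]
14.0 [-1.3  0.7 -1.6] [-125.8    0.   134.9]
16.0 [-2.4  0.8 -0.8] [-123.8   -0.   135. ]
18.0 [-1.6  0.2 -0.1] [-121.4    0.   135. ]
20.0 [-1.7  0.3 -0.8] [-119.2    0.   134.9]
22.0 [-1.3  0.8 -0.9] [-117.2   -0.   135. ]
24.0 [-1.6  0.  -0.9] [-115.2   -0.   135. ]
26.0 [-2.   0.4 -1.3] [-113.3    0.   135. ]
28.0 [-1.9 -0.3 -0.9] [-111.2    0.   134.9]
30.0 [-5.9  0.2 -2.5] [-110.8   -0.   135. ]
32.0 [-11.3   0.6  -3.4] [-1.108e+02 -1.000e-01  1.351e+02]
8.675 0.027667853472935988
```

Run:
```python
from fit import *
def path(s,a,r=46,c=0):
    n=np.array([np.sin(a),np.cos(a)]);u=np.array([-np.cos(a),np.sin(a)])
    q=np.array([24,44])+r*u+(4.5+10*abs(n[0])+14*abs(n[1])+c)*n
    return q[0],s*q[1]
t=ts();move_l(w(t[0]-10,0,135),speed=100);move_l(w(t[0]-10,0,230),speed=250)
for s,a0 in((1,P[4]),(-1,P[5])):
    x,y=path(s,a0,c=10)
    goto(w(x,y,230),A());move_l(w(x,y,90),speed=200);b=fs();print(ts().round(1),get_obs()['t'])
    for a in np.linspace(a0,0.0,7)[1:]:
        x,y=path(s,a);move_l(w(x,y,90),speed=90);print(round(a,2),(fs()-b).round(1),ts().round(1))
    for k in range(5):
        f=(fs()-b)[1]*s
        if f>6:break
        move_l(w(x,y-s*(k+1),90),speed=30)
    print('press',k,(fs()-b).round(1),ts().round(1))
    t=ts();move_l(w(t[0],t[1]+12*s,90),speed=100);move_l(w(t[0],t[1]+12*s,230),speed=250)
# look
goto(w(-20,0,300),A());o=get_obs();im=save('wrist','w2.png');print(o['t'])
import pickle;pickle.dump(o,open('o2.pkl','wb'))
cv2.imwrite('pics/w2c.png',cv2.resize(im[:,120:520,::-1],None,fx=1.5,fy=1.5))
```

```text
[64.2 78.2 90.9] 11.1667
1.56 [-0.3  0.9 -0.5] [37.8 90.  90.6]
1.25 [ 0.3  0.7 -0.4] [26.7 93.7 89.9]
0.94 [ 0.1  1.1 -0.5] [13.3 93.5 89.9]
0.62 [ 0.3 -0.3 -0.6] [-0.9 88.5 89.9]
0.31 [-1.   0.1 -0.6] [-14.   77.4  90.1]
0.0 [ 0.4  2.8 -0.6] [-22.1  63.1  89.5]
press 1 [0.4 6.8 0.2] [-22.1  62.9  89.5]
[ 62.5 -82.1  91.7] 16.05
1.53 [0.1 0.3 0.7] [ 36.1 -91.3  90.5]
1.22 [-0.3 -0.3 -0.4] [ 25.2 -93.8  89.9]
0.92 [-0.1  0.2  1. ] [ 11.8 -93.3  90. ]
0.61 [-0.5  0.6  0.4] [ -2.2 -87.9  90. ]
0.31 [-0.4  0.5  0.4] [-14.3 -77.1  90. ]
0.0 [-0.3  0.4 -0.5] [-22.3 -62.   89.9]
press 4 [-0.1 -6.7 -4.8] [-22.  -60.9  90.3]
20.5667
```

View pics/w2c.png

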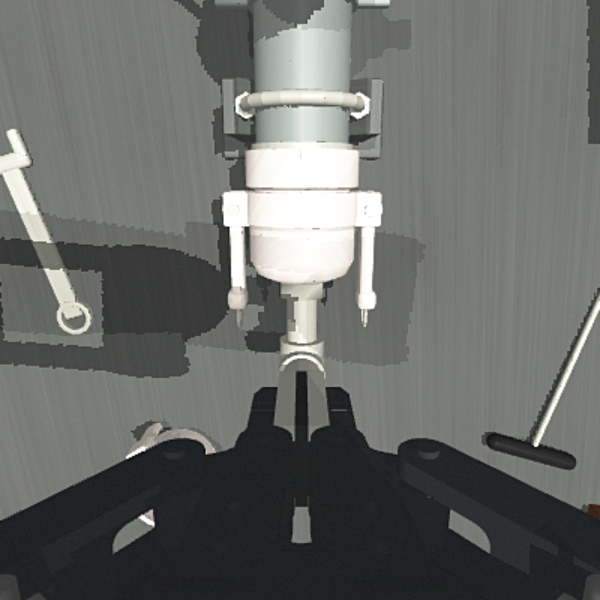

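Both levers are shut: they lie along the head at image x of about 237 and 367. Next is the tug.

Run:
```python
from fit import *
goto(w(-50,0,230),A());move_l(w(-50,0,135),speed=150);wait(.3)
b=np.mean([fs() for _ in range(3)],0);print(get_obs()['t'],b,ts())
x=-50.;move_l(w(-56,0,135),speed=40);x=-56.
for k in range(40):
    x-=1 if k<60 else .5
    move_l(w(x,0,135),speed=20);wait(.05);f=fs()-b;print(x,f.round(1),ts().round(1)[0])
    if f[0]>14:break
for _ in range(6): wait(.2);print((fs()-b).round(1))
x0=x
for _ in range(3):
    x+=2;move_l(w(x,0,135),speed=20)
move_l(w(-50,0,135),speed=60);move_l(w(-50,0,260),speed=200)
goto(w(130,30,330),A());o=get_obs();im=save('wrist','w3.png');print(o['t'])
import pickle;pickle.dump(o,open('o3.pkl','wb'))
cv2.imwrite('pics/w3c.png',cv2.resize(im[:,120:520,::-1],None,fx=1.5,fy=1.5))
```

```text
22.1 [-0.10207227  0.2041958   0.5229902 ] [-50.12160585  -0.65295297 135.98020564]
-57.0 [ 0.3 -0.5 -0.8] -57.0
-58.0 [ 0.3 -0.6 -0.2] -58.0
-59.0 [-0.3 -0.1 -0.8] -59.0
-60.0 [ 0.5  0.5 -0.2] -60.0
-61.0 [-0.2 -0.4 -0.6] -61.0
-62.0 [ 0.3 -0.2 -0.7] -62.0
-63.0 [ 2.8  0.2 -0.3] -62.5
-64.0 [ 5.5 -0.8 -0.8] -62.8
-65.0 [ 6.7 -0.7  0.4] -63.3
-66.0 [ 8.1 -0.5  1.3] -63.7
-67.0 [ 9.4 -0.1  1.3] -64.2
-68.0 [11.  -1.3  0.5] -64.6
-69.0 [12.3 -1.   0.1] -65.1
-70.0 [14.6 -0.4  1. ] -65.5
[13.6 -0.1  2.1]
[13.7 -0.2  0.8]
[14.1  0.4  0.2]
[13.8 -0.6  1.1]
[14.   0.6  1.2]
[13.6  0.1  1.3]
30.5083
```

View pics/w3c.png

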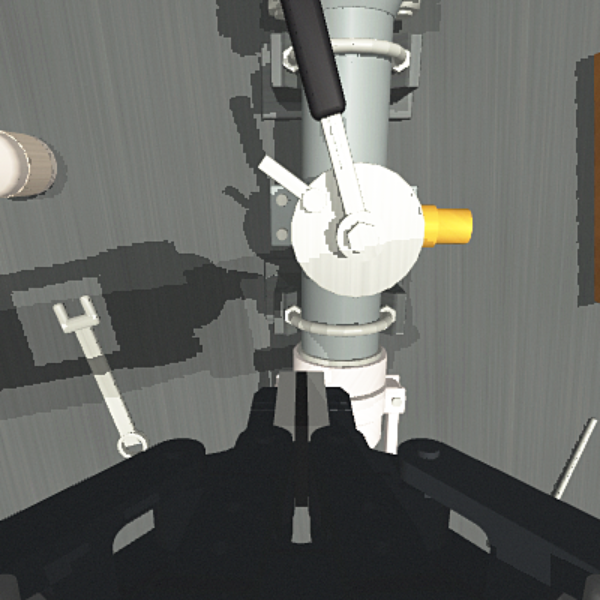

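The valve is clear in this view: nut at (358,157), bar–grip junction at (342,76), tab tip at (296,108). The tug held about 14 N for more than 1 s with about 3 mm of give. Now I'll refine the valve geometry.

Run:
```python
from fit import *
import pickle
W1=wproj(pickle.load(open('o1.pkl','rb')));W3=wproj(pickle.load(open('o3.pkl','rb')))
def f(q):
    x,y,a,t=q[0]*100,q[1]*100,q[2],q[3]
    st=w(x,y,228);j=w(x+58*np.cos(a),y+58*np.sin(a),223);tb=w(x+62*np.cos(t),y+62*np.sin(t),208)
    return np.concatenate([W3(st)-(358,156.7),W3(j)-(342,76),W3(tb)-(296,108),W1(st)-(331.3,108.7),W1(j)-(318.3,35),W1(tb)-(279.5,61.5)])
r=least_squares(f,[1.67,0,.3,.97]);print(r.x.round(3),r.fun.reshape(-1,2).round(1).tolist());np.save('v.npy',r.x)
```

```text
[1.66  0.011 0.264 0.933] [[3.4, 1.7], [-0.4, 1.1], [-1.7, -1.8], [0.8, 1.1], [0.8, -0.5], [-3.0, -1.6]]
```

```bash
cat >> fit.py <<'E'
V=np.load('v.npy') if __import__('os').path.exists('v.npy') else None
def lev(a,c=0,r=88):
    n=np.array([np.sin(a),-np.cos(a)]);u=np.array([np.cos(a),np.sin(a)])
    q=V[:2]*100+r*u+(8.5+10.75*abs(n[0])+14*abs(n[1])+c)*n
    return w(q[0],q[1],212)
E
python3 - <<'E'
from fit import *
import pickle
a=V[2];q=lev(a,12);goto([q[0],q[1],300],A());move_l(q,speed=150);b=fs();print(get_obs()['t'])
for a in np.linspace(V[2],.86,6):
    move_l(lev(a),speed=50);print(round(a,2),(fs()-b).round(1),ts().round(1))
a=.86;move_l(lev(a,15),speed=60);q=lev(a,15);move_l([q[0],q[1],300],speed=200)
# camera straight over the stem: camera 67 ahead of the tcp, tilted back 15.5 deg
goto(w(166-67+70,30,300),A());o=get_obs();im=save('wrist','w4.png');print(o['t'],ts());pickle.dump(o,open('o4.pkl','wb'))
cv2.imwrite('pics/w4c.png',cv2.resize(im[0:260,180:480,::-1],None,fx=2.3,fy=2.3,interpolation=cv2.INTER_CUBIC))
E
```

```text
31.9083
0.26 [-1.1  1.6 -0.7] [257.6   0.3 212.7]
0.38 [-0.6 -0.1  0.1] [257.3  10.8 212. ]
0.5 [-0.6  0.2  0.1] [255.7  21.4 211.9]
0.62 [-0.7 -0.4 -0. ] [252.7  31.7 212. ]
0.74 [-0.6  0.3  0.4] [248.5  41.9 212. ]
0.86 [-1.3 -0.2 -0.2] [242.8  51.6 211.9]
35.55 [168.58798248  30.94958866 297.8557602 ]
```

View pics/w4c.png

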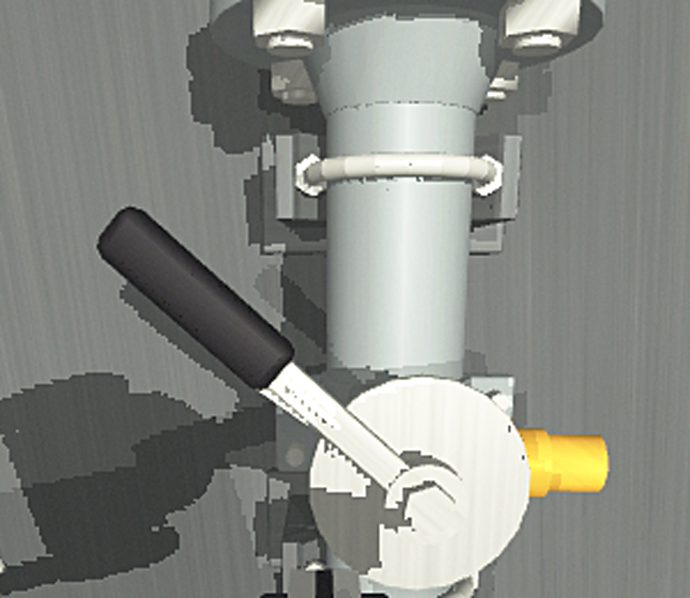

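The lever now lies at about 0.85 rad, along the image line (430,505)–(118,232). The tab peeks out on its left-lower side near (285,405), so a little more turn is needed. I'll zoom in with predicted tab outlines.

```bash
cat > ov.py <<'E'
from fit import *
import pickle
def ov(src,op,out,angs,box,k=6,la=None):
    W=wproj(pickle.load(open(op,'rb')));im=cv2.imread(src);x0,x1,y0,y1=box
    im=cv2.resize(im[y0:y1,x0:x1],None,fx=k,fy=k,interpolation=cv2.INTER_NEAREST)
    def P2(r,a,o,z): 
        q=V[:2]*100+r*np.array([np.cos(a),np.sin(a)])+o*np.array([-np.sin(a),np.cos(a)]);u=W(w(q[0],q[1],z));return tuple(int(v) for v in ((u-(x0,y0)+.5)*k))
    for a,c in angs:
        cv2.polylines(im,[np.array([P2(36,a,4,208),P2(62,a,4,208),P2(62,a,-4,208),P2(36,a,-4,208)])],False,c,1)
    if la is not None: cv2.polylines(im,[np.array([P2(20,la,5,221),P2(58,la,5,221),P2(58,la,-5,221),P2(20,la,-5,221)])],True,(255,0,0),1)
    cv2.imwrite(out,im)
E
python3 - <<'E'
from ov import *
ov('pics/w4.png','o4.pkl','pics/w4z.png',[(.85,(0,0,255)),(.95,(0,200,0))],(280,380,150,230),7,.86)
E
```

```text
(no output)
```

View pics/w4z.png

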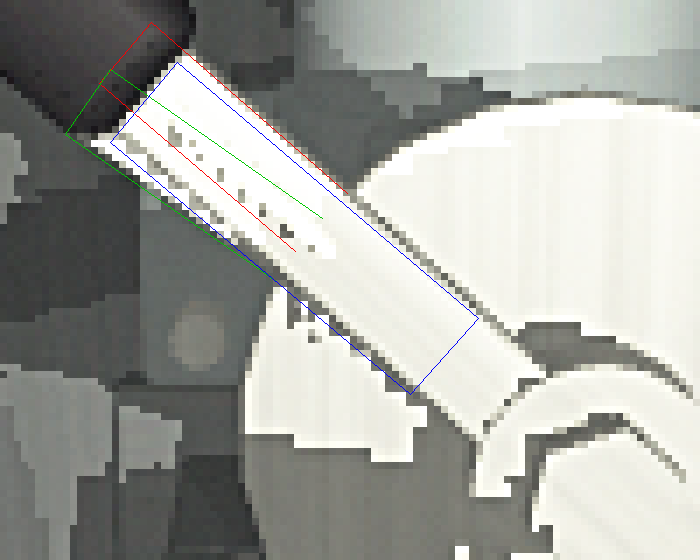

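Run:
```python
from ov import *
a=.86;q=lev(a,15);goto([q[0],q[1],300],A());move_l(q,speed=150);move_l(lev(.86,2),speed=80)
for a in(.9,.935):move_l(lev(a),speed=25)
wait(.2);move_l(lev(a,15),speed=60);q=lev(a,15);move_l([q[0],q[1],300],speed=200)
# look from the near/tip side so the tab's radial end shows beyond/below the bar
goto(w(150,85,330),A());o=get_obs();save('wrist','w5.png');print(o['t']);pickle.dump(o,open('o5.pkl','wb'))
s=save('side','s5.png')
W=wproj(o);c=W(w(200,40,215)).astype(int);print(c)
ov('pics/w5.png','o5.pkl','pics/w5z.png',[(.935,(0,0,255))],(c[0]-55,c[0]+55,max(c[1]-40,0),c[1]+40),7)
```

```text
39.4583
[381 137]
```

View pics/w5z.png

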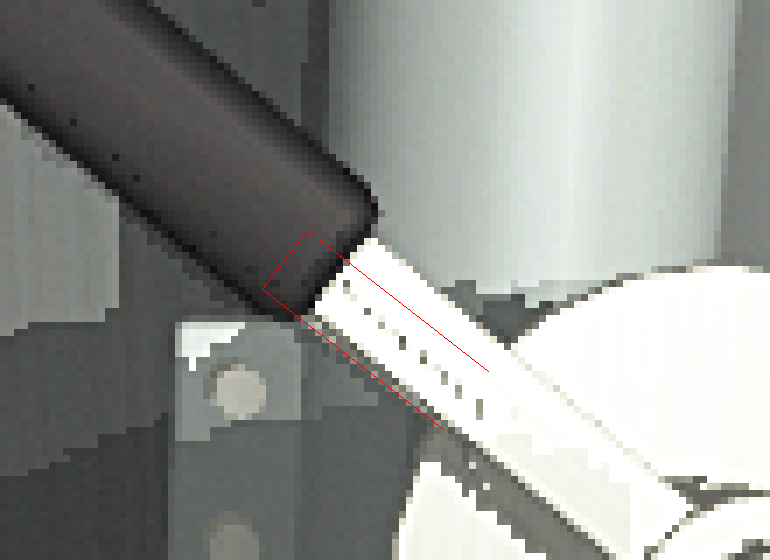

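From above, the 10 mm bar covers the tab: the white strip is about 10 mm wide, with only a thin grey sliver on the left. I'll confirm with the side camera and check the levers there too.

```bash
python3 -c "
import cv2
a=cv2.imread('pics/s5.png');cv2.imwrite('pics/s5z.png',cv2.resize(a[160:300,230:390],None,fx=4.2,fy=4.2,interpolation=cv2.INTER_CUBIC))"
```

```text
(no output)
```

View pics/s5z.png

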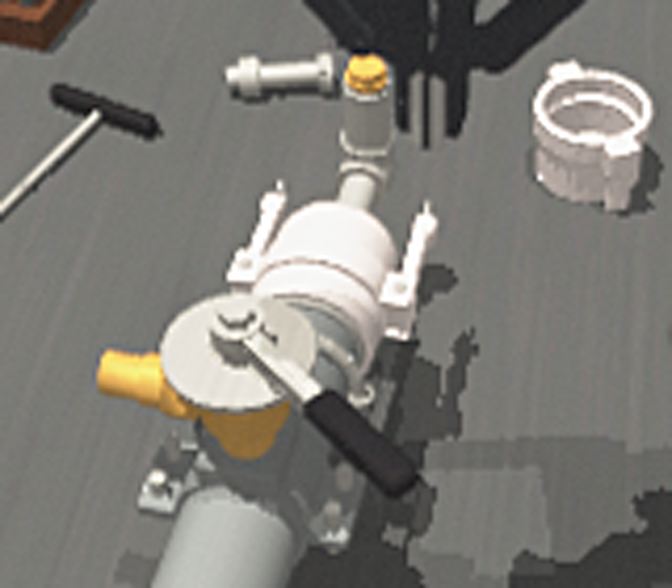

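The side view shows both levers folded, the head home, the loose parts undisturbed, and the tab fully hidden under the valve lever. I'm handing it in.

```bash
python3 -c "
from station import *
print(get_obs()['t']);print(sign_off())"
```

```text
39.5583
the job is handed in; nothing more can be done
None
```

I handed the job in at about 40 s: the head is home, both cam levers are shut, the lock held a tug of about 14 N for over a second, and the valve lever is turned to about 0.93 rad and covers the index tab in the last two views. The sign-off returned no verdict.

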